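Free a locked hold-down paddle by rolling its knurled wheel two turns

TASK

Free the plywood pattern template: with a fingertip, roll the big knurled steel locking wheel anticlockwise (seen from above) through two full turns, to within a quarter turn, then push the aluminium paddle below it aside, anticlockwise too, until it reaches its stop. Use light touches only, gripping nothing, and leave the bottle, thread spool, roller and tape where they are. Finish with the paddle at its stop and the wheel still two turns out.

Things in the scene. Friction and masses are not known exactly. Their poses are not given: they have to be found in the camera images.
- post: Fixed hold-down station. Origin on the table, on the vertical axis shared by post, paddle and wheel. Steel flange 120 mm in diameter and 12 mm high, post 34 mm in diameter. Its own -y axis is the direction in which the paddle points at the start. A plywood template 150 mm (its x) by 130 mm (its y) and 4 mm thick lies fixed on the table with its middle 135 mm along -y. Origin and yaw vary from run to run; it never moves during a run.
- wheel_centre (a point): Fixed point on the shared axis at the centre of the top face of the locking wheel, 83 mm above the table. The wheel is a plain steel disc 90 mm in diameter with a coarsely knurled rim (40 upright ridges, standing 1.5 mm proud); it occupies heights 57 to 83 mm and neither rises nor sinks as it turns. A boss 20 mm across stands 4 mm above its middle (look only, not solid).
- wheel_mark (a point): Middle of the dark radial index groove (7 mm wide, 26 mm long, look only) in the wheel's top face, 28 mm from its axis; it turns with the wheel. At the start it points along the post's -y axis, over the paddle.
- lock_wheel (a joint): Turn of the wheel in rad; 0 = tight (start, hard stop), positive = anticlockwise from above = looser; one full turn is 6.283, travel five turns. It counts whole turns. Friction 0.04 N m, about 0.9 N at the rim; stays where it is left. While it is less than about 1.6 turns out, a pin standing between wheel and paddle locks the paddle, which then gives only a degree or two.
- paddle (a joint): Swing of the paddle about the shared axis in rad; 0 = start (over the template), positive = anticlockwise from above, stop at 1.25. Once unlocked it needs about 0.25 N m (2 to 4 N at its end) and stays where it is left.
- paddle_end (a point): Point on the paddle's top face, 40 mm above the table and 100 mm from the shared axis, the centre of its round end; moves with the paddle. The paddle is a flat aluminium bar 90 mm wide, with a round end of radius 45 mm about this point; it occupies heights 22 to 40 mm, below the wheel. A rubber foot (look only) hangs under its end.
- bottle: Loose clear bottle, 60 mm in diameter, 150 mm high; origin at the centre of its underside. A bystander.
- spool: Loose white thread spool, 48 mm in diameter, 60 mm high; origin at the centre of its underside. A bystander.
- roller: Loose hand roller with wooden handle and brass barrel, 195 mm long along its x, 42 mm high; origin on the table, 90 mm from the handle's end. A bystander.
- tape: Loose roll of tape lying flat, 80 mm outside, 52 mm bore, 25 mm high; origin at the centre of its underside. A bystander.

How it is judged:
On the way, in this order (a step that is already met when the one before it is completed fails the run):
1. the wheel is two turns out (within a quarter turn) and the paddle has not yet been swung (value of joint lock_wheel between 10.9956 and 14.1372 rad and value of joint paddle below 0.15 rad), for 0.2 s.
2. the paddle is pushed aside to its stop (value of joint paddle above 1.13 rad), for 0.2 s.
At the end, for the whole second after the job is handed in: The wheel stands 1.75 to 2.25 turns out from tight, the paddle has swung more than 1.13 rad (stop at 1.25), both at rest; wheel turned first. No bystander has moved by more than 20 mm (value of joint lock_wheel between 10.9956 and 14.1372 rad and value of joint paddle above 1.13 rad and velocity of joint lock_wheel between -0.05 and 0.05 rad/s and velocity of joint paddle between -0.05 and 0.05 rad/s); the robot touches nothing.
It fails at once if the bottle is moved or lifted by more than 20 mm (distance of bottle from where it was at the start of the episode above 0.02 m).
It fails at once if the spool is moved or lifted by more than 20 mm (distance of spool from where it was at the start of the episode above 0.02 m).
It fails at once if the roller is moved or lifted by more than 20 mm (distance of roller from where it was at the start of the episode above 0.02 m).
It fails at once if the tape is moved or lifted by more than 20 mm (distance of tape from where it was at the start of the episode above 0.02 m).
It fails at once if the wheel or the paddle is gripped or shoved hard instead of touched lightly (over 60 N) (contact force between the fingers and lock_wheel above 60 N or contact force between the fingers and paddle above 60 N).
It also fails if it takes over 58 s, if anything falls off the work surface, if the arm or the gripper's body presses on something with over 40 N, if the wrist force passes 120 N, or if a joint passes its speed limit or range.

ROBOT

A 6-joint arm with a two-finger parallel gripper is mounted at the origin on the work surface. World frame = base frame: x ahead of the robot, y to its left, z up, the work surface at z = 0. Lengths are in m, angles in rad, forces in N, time in s.
With the tool pointing down it reaches from about 0.2 to 0.875 m from the base axis. Payload 3.4 kg.
Tool frame: the origin (TCP) lies between the finger pads; the fingertips stand 25 mm ahead of it and the grasp point (between the pads) lies 6 mm ahead of it (r.nose_length is the z of the fingertips in the tool frame, in m); z points along the fingers, y is the line along which they close (so a half turn about z gives the same grasp; the last joint's range is limited). The gripper opens to 94 mm and grips with 3 to 60 N. Pads are 16 mm wide; open, the fingers measure 119 mm over their backs; the gripper's body (75 mm by 177 mm) begins 78 mm behind the grasp point.
Start: joints at [1.14, 0.276, 1.505, -0, 1.361, -0.121], TCP at [0.175, 0.548, 0.208] pointing down, gripper open.
Joint ranges: [-2.89, 2.89], [-0.75, 2.08], [0.22, 2.7], [-1.18, 4.32], [0.11, 2.71], [-2.7, 2.7]. Speed limits (rad/s): [2.57, 2.57, 3.14, 3.14, 3.14, 3.14].

INTERFACE

Orientations are given as a unit quaternion [w, x, y, z].
In Python, from plant import r, gripper_to, inverse_kinematics, vision, models, telemetry gives the robot as it stands. Calls block until the motion is done:
- r.move_to(position, orientation): joint-space move of the TCP to a pose.
- r.move_l(position, rot=None, vel=0.15, guard=None): straight line of the TCP; rot=None keeps the orientation; vel is the mean speed in m/s. With guard (N) it stops when the force on the tool has changed by that much, and returns True; else False.
- r.movej(angles): joint-space move.
- gripper_to(opening, f_grip=None): finger opening in m; f_grip is the grip in N (None keeps the last); returns when the fingers have stopped.
- r.hold(seconds).
- inverse_kinematics(position, orientation): joint angles nearest the present ones, or None.
- vision.snapshot(name): name is "scene" or "top"; returns the picture (480x640x3 uint8, red, green, blue); there is no depth.
- vision.get_calibration(name): a dict with "fx", "fy", "cx", "cy" (pixels), "D" ([k1, k2, p1, p2, k3] as OpenCV has them; the pictures are not rectified), "position" and "orientation" of the camera in the world. Camera axes: x right, y down, z forward; pixel columns grow to the right and rows downward; lengths in m; the calibration is good to about 2 mm. A picture is of the moment at which its call begins. get_calibration takes no time and is no camera call.
A pose or a line that the arm cannot do raises r.PlanningError and nothing moves.
- r.sign_off(): hands the job in; it is judged then, once.
Trained networks look in the newest picture that a camera, given by its name, has taken for a name from the list of things; names that differ only in an ending like _2 or _b are one class to them, and where a whole thing is asked for, a point or a joint stands for the part that bears it (a point fixed in the world has none). Each returns a list of dicts, best first, with "score" (0 to 1); they miss things now and then, are a little off and sometimes report something else, mostly with a low value. They report only what shows in the picture. A call takes as long as a camera call.
- models.boxes_of(thing, camera): "at" ([x, y, z] in m, in world coordinates, good to about 4 mm: the middle of the surface that is visible of it).
- models.regions_of(thing, camera): "pixels" (480x640 bool, what is visible of it).
- models.mark_of(thing, camera): "at" ([x, y, z] in m, in world coordinates, good to about 4 mm: a listed point, or the origin of a listed thing).
Readings, each from a call of its own:
- telemetry.current_t(): time.
- telemetry.current_joints(): joint angles.
- telemetry.current_dq(): joint speeds.
- telemetry.current_joint_efforts(): joint torques, N m.
- telemetry.current_ee_pos(): TCP position.
- telemetry.current_tool_rot(): TCP orientation.
- telemetry.current_wrist_force(): force on the tool from outside, world axes, zero at the start.
- telemetry.current_torque(): the same for the moment, N m.
- telemetry.current_opening(): finger opening in m.
- telemetry.current_finger_force(): force on a finger pad.
Only numpy, scipy, OpenCV 4.12 (cv2) and the standard library are available. Lean on these libraries where they do the work, as an engineer would, in place of code of your own. Each camera call takes 0.05 s, during which the arm holds its last target. There are 200 camera calls.

## Working session

There is one attempt and no reset: what is moved stays moved. The work goes in short steps, each a Python script; the robot and the scene stay as the last script left them, time stands still between calls to the robot, and variables do not carry over. Pictures are saved under pics/ and viewed, at most 10 in all, crops included, and the job is handed in when it is done.

```bash
ls; mkdir -p pics; python3 - <<'E'
from plant import r, vision, models, telemetry
import cv2,numpy as np
for c in("top","scene"):
    im=vision.snapshot(c); cv2.imwrite(f"pics/{c}0.png",im[:,:,::-1])
    for n in("post","wheel_centre","wheel_mark","paddle_end","bottle","spool","roller","tape"):
        print(c,n,[(np.round(d["at"],3).tolist(),round(d["score"],2)) for d in models.mark_of(n,c)[:2]])
print(telemetry.current_t(),r.nose_length,telemetry.current_tool_rot(),telemetry.current_opening())
E
```

```text
pics
top post [([0.573, 0.075, 0.003], 0.93), ([0.44, -0.359, -0.002], 0.24)]
top wheel_centre [([0.569, 0.075, 0.084], 0.97)]
top wheel_mark [([0.576, 0.047, 0.078], 0.8)]
top paddle_end [([0.6, -0.024, 0.038], 0.58)]
top bottle [([0.385, 0.374, 0.005], 0.58)]
top spool [([0.601, 0.303, 0.002], 0.79)]
top roller [([0.718, -0.203, 0.002], 0.61)]
top tape [([0.437, -0.357, -0.0], 0.64)]
scene post [([0.567, 0.073, -0.002], 0.79)]
scene wheel_centre [([0.57, 0.074, 0.086], 0.91), ([0.599, -0.024, 0.036], 0.43)]
scene wheel_mark [([0.584, 0.047, 0.085], 0.87)]
scene paddle_end [([0.601, -0.019, 0.04], 0.86), ([0.571, 0.078, -0.001], 0.39)]
scene bottle [([0.385, 0.379, 0.002], 0.74)]
scene spool [([0.608, 0.301, 0.001], 0.82)]
scene roller [([0.722, -0.205, -0.0], 0.75)]
scene tape [([0.437, -0.348, 0.001], 0.98), ([0.387, 0.377, 0.0], 0.52)]
0.9 0.025 [3.51040959e-05 1.54292036e-01 9.88025283e-01 8.18327598e-05] 0.09425153633281426
```

View pics/top0.png

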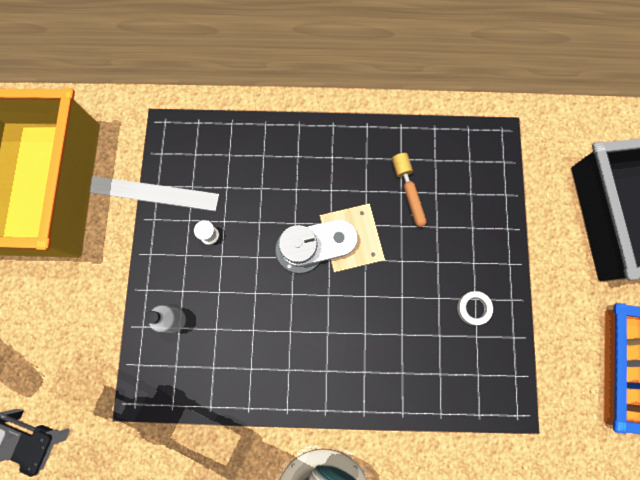

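View pics/scene0.png

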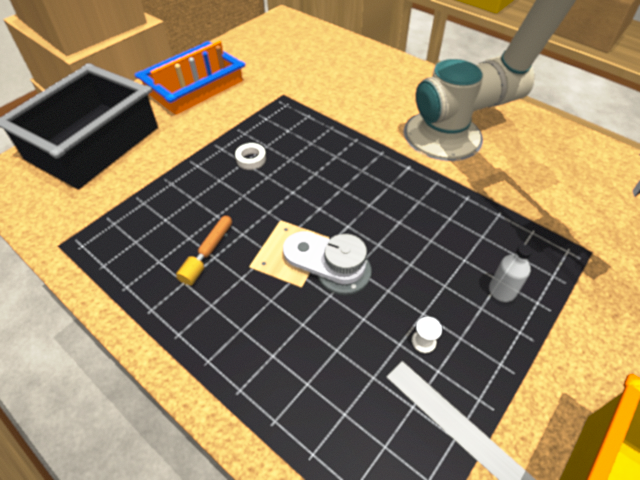

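The top picture shows the wheel at about pixel (298,243), with the paddle pointing right and slightly up to (340,238) over the template. The bottle (165,319) and spool (205,232) are off to the left. The scene view agrees with this.

My plan is to close the gripper, press lightly on the wheel's top face at about 33 mm radius, and carry the fingertip round the axis.

```bash
cat > h.py <<'E'
from plant import r, gripper_to, vision, models, telemetry as T
import numpy as np
C=np.array([0.570,0.0745]); R=0.033; A0=np.arctan2(-.0965,.0305)
def at(a,z,rad=R): return [C[0]+rad*np.cos(a),C[1]+rad*np.sin(a),z]
def mark():
    out=[]
    for c in("top","scene"):
        vision.snapshot(c)
        m=[d for d in models.mark_of("wheel_mark",c) if d["score"]>.5]
        if m:
            d=np.array(m[0]["at"])[:2]-C; out.append((c,round(float(np.degrees(np.arctan2(d[1],d[0])-A0)%360)),round(float(np.hypot(*d)),3)))
    return out
def roll(a,da,z,n,F=9.):
    """carry the tip round by n steps of da, trimming z to keep the press near F"""
    for i in range(n):
        f=T.current_wrist_force()[2]; z-=np.clip((F-f)*KZ,-.001,.001)
        a+=da; r.move_l(at(a,z),vel=.07); fs=T.current_wrist_force()
        print(i,round(float(np.degrees(a))),round(z,4),np.round(fs,1),round(T.current_t(),2))
    return a,z
KZ=5e-5
E
python3 - <<'E'
from h import *
gripper_to(0.0)
q=T.current_tool_rot(); p=T.current_ee_pos()
r.move_l([p[0],p[1],.29],vel=.25)
a=A0-np.pi/2
r.move_to(at(a,.2),q); r.move_l(at(a,.125),vel=.2)
print(T.current_t(),T.current_opening(),T.current_wrist_force(),T.current_joints())
print(r.move_l(at(a,.1),vel=.025,guard=6)); p=T.current_ee_pos();print(p,T.current_wrist_force())
r.hold(.2);print(T.current_wrist_force(),T.current_t())
a,z=roll(a,np.pi/6,p[2],2)
print(mark(),z)
E
```

```text
5.5 0.0003711526632905986 [ 0.66049091 -0.5173169  -0.49332052] [-8.15260556e-03  2.88107958e-01  1.70530449e+00  1.51578415e-04
  1.14770992e+00 -1.27006254e+00]
False
[0.5387058  0.06456368 0.1001647 ] [0.76342954 0.35749471 0.39588677]
[ 0.07281629 -0.24203996  0.40389753] 6.85
0 -132 0.0997 [ 0.6 -0.3  0.5] 7.24
1 -102 0.0993 [-0.2 -0.3 -0.3] 7.63
[('top', 359, 0.026), ('scene', 3, 0.029)] 0.09931204721917386
```

```bash
python3 - <<'E'
from h import *
import cv2
im=vision.snapshot("scene"); cv2.imwrite("pics/s1.png",cv2.resize(im[150:350,220:460,::-1],None,fx=3,fy=3))
print(T.current_tool_rot(),T.current_ee_pos())
E
```

```text
[-1.06965119e-04  1.54182692e-01  9.88042349e-01  4.85500743e-05] [0.56261445 0.04243729 0.09932311]
```

View pics/s1.png

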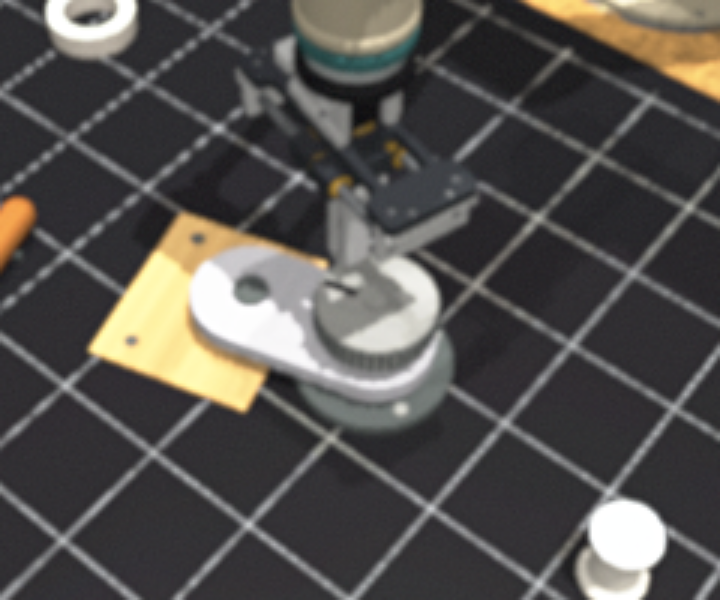

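The crop shows the fingertip near (350,262) at the back of the wheel's top face. There is no contact force yet, so I'll project the tip and lower further under guard.

```bash
python3 - <<'E'
from h import *
import cv2
from scipy.spatial.transform import Rotation as Ro
k=vision.get_calibration("scene"); w,x,y,z=k["orientation"]
Rm=Ro.from_quat([x,y,z,w]).inv()
p=T.current_ee_pos()
P=np.array([[p[0],p[1],p[2]-.025],[p[0],p[1],p[2]-.006],[*C,.083],[C[0]+.028*np.cos(A0),C[1]+.028*np.sin(A0),.083]])
pc=Rm.apply(P-np.array(k["position"]))
u=cv2.projectPoints(pc,np.zeros(3),np.zeros(3),np.array([[k["fx"],0,k["cx"]],[0,k["fy"],k["cy"]],[0,0,1.]]),np.array(k["D"]))[0][:,0]
print(((u-[220,150])*3).round())
print(r.move_l([p[0],p[1],.088],vel=.02,guard=5),T.current_ee_pos(),T.current_wrist_force(),r.nose_length,T.current_t())
E
```

```text
[[349. 274.]
 [349. 258.]
 [378. 296.]
 [341. 284.]]
False [0.5626579  0.04242791 0.08796172] [-1.18520125  0.22939485 -0.81942913] 0.025 8.6
```

```bash
python3 - <<'E'
from h import *
import cv2
im=vision.snapshot("scene"); cv2.imwrite("pics/s2.png",cv2.resize(im[190:310,290:410,::-1],None,fx=5,fy=5,interpolation=cv2.INTER_CUBIC))
print(mark())
E
```

```text
[('top', 359, 0.029), ('scene', 6, 0.028)]
```

View pics/s2.png

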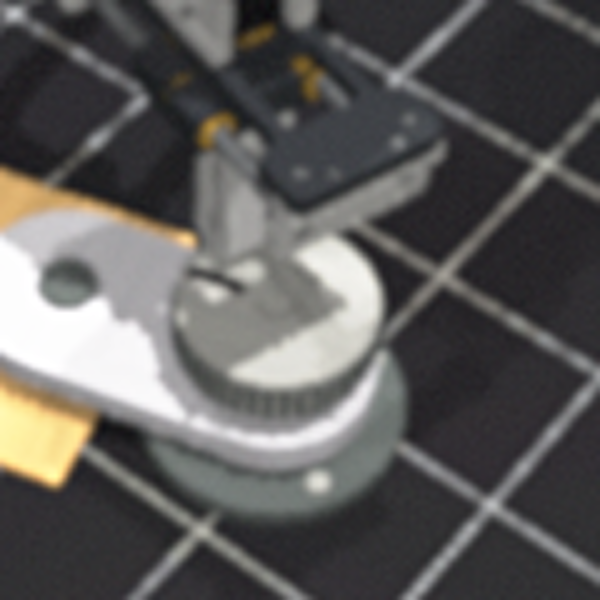

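The fingertip sinks into the top face without any force, and the wheel hasn't moved. The face isn't solid in this simulation, so I'll back out and work on the knurled rim, as the task asks. First I'll probe two sides of the rim.

```bash
python3 - <<'E'
from h import *
p=T.current_ee_pos(); r.move_l([p[0],p[1],.125],vel=.2)
Z=.092
for i,deg in enumerate((-108,162)):
    n=np.array([np.cos(np.radians(deg)),np.sin(np.radians(deg))]); rad0=.072
    if i: r.move_l([*(C+.085*np.array([np.cos(np.radians(-153)),np.sin(np.radians(-153))])),Z],vel=.25)
    r.move_l([*(C+rad0*n),.125 if not i else Z],vel=.25)
    if not i: r.move_l([*(C+rad0*n),Z],vel=.2)
    f0=T.current_wrist_force()
    h=r.move_l([*(C+.047*n),Z],vel=.03,guard=3)
    p=T.current_ee_pos()[:2]; print(deg,h,"rad",(p-C)@n,"F",np.array(T.current_wrist_force())-f0,T.current_t())
    if i and h:
        for d in (.0005,.0015):
            r.move_l([*(p-d*n),Z],vel=.02); print(d,(T.current_ee_pos()[:2]-C)@n,np.array(T.current_wrist_force())[:2]@n)
    if not i: r.move_l([*(C+rad0*n),Z],vel=.2)
print(T.current_t(),mark())
E
```

```text
-108 False rad 0.04711029787339523 F [ 0.45172231 -0.66835452 -0.16223082] 10.7917
162 False rad 0.04726164680748877 F [ 1.94442621  0.90474517 -0.25009727] 12.8333
12.8333 [('scene', 0, 0.026)]
```

```bash
python3 - <<'E'
from h import *
import cv2
ims=[]
im=vision.snapshot("scene"); ims.append(cv2.resize(im[200:310,290:390,::-1],(400,440),interpolation=cv2.INTER_CUBIC))
im=vision.snapshot("top"); ims.append(cv2.resize(im[190:300,245:345,::-1],(400,440),interpolation=cv2.INTER_CUBIC))
cv2.imwrite("pics/s3.png",np.hstack(ims))
print(T.current_ee_pos(),T.current_wrist_force(),T.current_finger_force())
E
```

```text
[0.52520094 0.08907451 0.09205355] [ 0.48475815  0.56131087 -0.35423743] 0.0
```

View pics/s3.png

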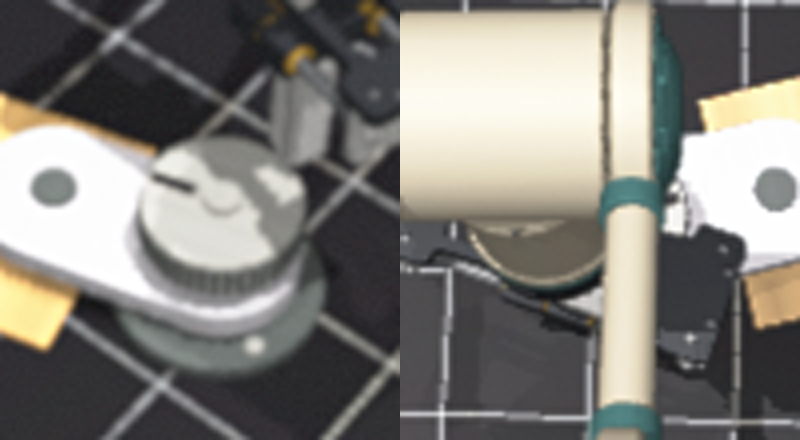

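In the left half of the picture the finger blade at (300,120) sits just behind the wheel rim and not clearly against it. A second grey blade at (375,130) makes me doubt where the tip really is. I'll check the opening and overlay the projected finger corners.

```bash
cat >> h.py <<'E'
import cv2
from scipy.spatial.transform import Rotation as Ro
def rot():
    w,x,y,z=T.current_tool_rot(); return Ro.from_quat([x,y,z,w]).as_matrix()
def proj(c,P):
    k=vision.get_calibration(c); w,x,y,z=k["orientation"]
    pc=Ro.from_quat([x,y,z,w]).inv().apply(np.atleast_2d(P)-np.array(k["position"]))
    return cv2.projectPoints(pc,np.zeros(3),np.zeros(3),np.array([[k["fx"],0,k["cx"]],[0,k["fy"],k["cy"]],[0,0,1.]]),np.array(k["D"]))[0][:,0]
E
python3 - <<'E'
from h import *
print(T.current_opening())
im=vision.snapshot("scene")[:,:,::-1]
s=6; x0,y0=300,170
im=cv2.resize(im[y0:y0+100,x0:x0+120],None,fx=s,fy=s,interpolation=cv2.INTER_CUBIC)
p=np.array(T.current_ee_pos());M=rot()
def dots(L,col):
    for u in (proj("scene",[p+M@np.array(l) for l in L])-[x0,y0])*s: cv2.circle(im,tuple(int(v) for v in u),4,col,-1)
dots([(0,0,0),(0,0,.025)],(0,0,255))
dots([(sx*.008,sy*.0125,.025) for sx in(1,-1) for sy in(1,-1)],(0,255,0))
dots([(0,.05,.025),(0,-.05,.025)],(255,0,0))
t=np.linspace(0,2*np.pi,60)
for u in (proj("scene",[[C[0]+.045*np.cos(a),C[1]+.045*np.sin(a),.083] for a in t])-[x0,y0])*s: cv2.circle(im,tuple(int(v) for v in u),2,(0,255,255),-1)
cv2.imwrite("pics/s4.png",im)
E
```

```text
0.0005340211013862762
```

View pics/s4.png

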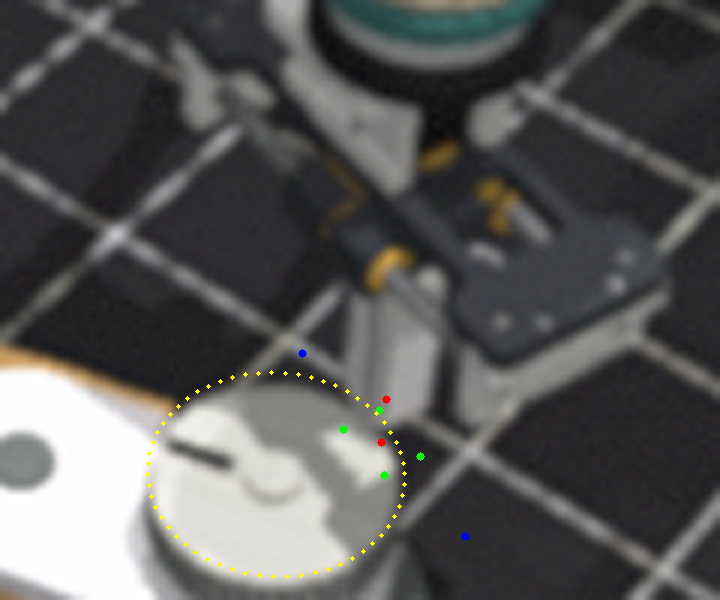

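The fingers are closed, but their visible lower end, at about (425,420), is some 35 px above the projected tip (420,456). So the real tip is roughly 20 mm higher than I assumed, and I was above the wheel the whole time. I take back the "not solid" conclusion. I'll press down on the top face again and go lower.

```bash
python3 - <<'E'
from h import *
a=A0-np.pi/2
p=T.current_ee_pos(); r.move_l([p[0],p[1],.1],vel=.2); r.move_l(at(a,.1),vel=.2); r.move_l(at(a,.091),vel=.2)
h=r.move_l(at(a,.07),vel=.02,guard=5); p=T.current_ee_pos(); print(h,p,T.current_wrist_force(),T.current_t())
if h:
    f0=T.current_wrist_force()[2]
    r.move_l(at(a,p[2]-.0005),vel=.02); print(T.current_ee_pos()[2],T.current_wrist_force())
    r.move_l(at(a,p[2]-.001),vel=.02); print(T.current_ee_pos()[2],T.current_wrist_force(),T.current_t())
E
```

```text
True [0.53880382 0.06465068 0.08623721] [-1.20480064 -0.04472804  4.99497621] 14.4583
0.08622994445603235 [0.21668139 1.00305107 4.62965319]
0.0861871162268773 [-1.32549321 -0.11893349  9.08904705] 14.9583
```

The tip touches the top face at TCP z = 0.0862, so when closed it stands only about 3 mm ahead of the TCP. Stiffness is about 8 N/mm. Next is a test roll.

```bash
sed -i 's/^KZ=.*/KZ=8e-5/' h.py; python3 - <<'E'
from h import *
a,z=roll(A0-np.pi/2,np.pi/6,.0852,3,F=12.)
print(mark(),z)
E
```

```text
0 -132 0.085 [ 0.4 -0.9  7.2] 15.35
1 -102 0.0846 [1.3 0.3 8.2] 15.74
2 -72 0.0843 [-0.2 -0.3 10.2] 16.13
[('top', 69, 0.029), ('scene', 75, 0.03)] 0.08427459286302161
```

The wheel turns: it went about 72° for 90° of tip travel. I'll continue with a slightly firmer press.

```bash
python3 - <<'E'
from h import *
a=A0; z=.0842; 
for k in range(4):
    a,z=roll(a,np.pi/6,z,4,F=16.); print("MARK",mark(),z)
E
```

```text
0 -42 0.0837 [-0.6  0.8 12.1] 16.73
1 -12 0.0834 [-1.  -0.2 12.3] 17.12
2 18 0.0831 [-0.5 -0.4 14. ] 17.51
3 48 0.0829 [-0.1  0.1 14.8] 17.9
MARK [('top', 159, 0.027), ('scene', 157, 0.032)] 0.08293135368965728
0 78 0.0828 [-0.4  0.3 15. ] 18.49
1 108 0.0827 [-0.3 -0.3 16.7] 18.88
2 138 0.0828 [ 0.1  0.1 16.5] 19.27
3 168 0.0828 [ 0.  -0.3 14.9] 19.67
MARK [('scene', 252, 0.029)] 0.08281055269783541
0 198 0.0827 [ 0.8  0.3 17. ] 20.26
1 228 0.0828 [ 0.5  1.2 15.7] 20.65
2 258 0.0828 [-0.7  0.4 16. ] 21.04
3 288 0.0828 [-0.6  0.3 17. ] 21.43
MARK [('top', 345, 0.027)] 0.08275363370894272
0 318 0.0828 [-0.6  0.8 15.9] 22.02
1 348 0.0828 [-0.6  0.4 15.5] 22.42
2 378 0.0827 [-1.  -0.6 15.3] 22.81
3 408 0.0827 [-0.2 -0.4 15. ] 23.2
MARK [('top', 75, 0.027), ('scene', 70, 0.031)] 0.08268557112765651
```

Each 120° of travel gives a steady 90° of wheel turn, and the wheel now stands at about 432°. It needs about 288° more, which is 13 steps.

```bash
python3 - <<'E'
from h import *
a=A0+np.radians(480); z=.0827
for n in (7,6):
    a,z=roll(a,np.pi/6,z,n,F=16.); print("MARK",mark())
p=T.current_ee_pos(); r.move_l([p[0],p[1],.12],vel=.15)
print(mark(),T.current_t(),T.current_joints())
vision.snapshot("scene"); print([ (d["at"],d["score"]) for d in models.mark_of("paddle_end","scene")[:1]])
E
```

```text
0 438 0.0827 [-0.5 -0.4 15.3] 23.79
1 468 0.0826 [-0.3 -0.3 15.7] 24.18
2 498 0.0826 [ 0.7 -0.1 15.6] 24.57
3 528 0.0826 [ 0.6 -0.2 15.9] 24.97
4 558 0.0826 [-0.1  0.3 16.6] 25.36
5 588 0.0826 [ 0.7  0.2 16.3] 25.75
6 618 0.0827 [ 0.3 -0.3 17.1] 26.14
MARK [('top', 224, 0.028), ('scene', 219, 0.024)]
0 648 0.0826 [ 0.4  0.8 16.6] 26.73
1 678 0.0827 [-2.   0.2 16.6] 27.12
2 708 0.0827 [-1.7  0.6 15.5] 27.52
3 738 0.0827 [-0.9 -0.5 15.4] 27.91
4 768 0.0826 [ 0.   0.2 15.6] 28.3
5 798 0.0826 [-0.2  0.7 16.2] 28.69
MARK [('top', 3, 0.028), ('scene', 6, 0.029)]
[('top', 5, 0.028), ('scene', 10, 0.029)] 29.4917 [ 6.44841084e-02  3.60916983e-01  1.61106876e+00  7.91426280e-05
  1.17298709e+00 -1.19676492e+00]
[([0.5988, -0.0249, 0.0401], 0.95)]
```

The wheel is at about 725° and the paddle hasn't moved. Next I'll push the paddle on its clockwise flank near the round end, turning the tool with it so that the body stays clear of the wheel.

```bash
cat >> h.py <<'E'
def q_of(th): f=(A0+th+np.pi)/2; f+= np.pi if f<0 else 0; return [0,float(np.cos(f)),float(np.sin(f)),0]
def pp(th,t,z,s=.1):
    a=A0+th; return [C[0]+s*np.cos(a)+t*np.sin(a),C[1]+s*np.sin(a)-t*np.cos(a),z]   # t = distance on clockwise side
E
python3 - <<'E'
from h import *
p=T.current_ee_pos(); r.move_l([p[0],p[1],.15],vel=.2)
r.move_to(pp(0,.08,.15),q_of(0)); print(T.current_joints(),pp(0,.08,.15))
h=r.move_l(pp(0,.08,.036),vel=.12,guard=8); print("down",h,T.current_ee_pos(),T.current_wrist_force())
if not h:
    h=r.move_l(pp(0,.045,.036),vel=.04,guard=3)
    d=np.array(T.current_ee_pos())[:2]-C; a=A0; t=d[0]*np.sin(a)-d[1]*np.cos(a)
    print("touch",h,"t",t,T.current_wrist_force(),T.current_t())
E
```

```text
[-2.18128017e-01  2.43829593e-01  1.70407091e+00  9.72654572e-04
  1.19460511e+00 -5.25637873e-01] [np.float64(0.5238561428482236), np.float64(-0.04496022119164379), 0.15]
down False [ 0.52456694 -0.04491345  0.03656665] [-0.4171074   0.49964837 -0.24815638]
touch True t 0.05490268843392343 [ 0.65298572 -0.6779347   1.4134728 ] 32.3167
```

```bash
python3 - <<'E'
from h import *
for th in np.arange(.18,1.45,.18):
    h=r.move_l(pp(th,.055,.036),rot=q_of(th),vel=.07,guard=22)
    d=np.array(T.current_ee_pos())[:2]-C; f=T.current_wrist_force()
    print(round(th,2),h,np.round(f,1),round(T.current_t(),2))
    if h or np.hypot(f[0],f[1])>20: break
vision.snapshot("scene"); m=models.mark_of("paddle_end","scene")
if m: d=np.array(m[0]["at"])[:2]-C; print("paddle",np.arctan2(d[1],d[0])-A0,m[0]["score"])
print(mark())
E
```

```text
0.18 False [ 0.  -1.2  1.6] 32.77
0.36 False [ 0.  -1.2 -0.6] 33.22
0.54 False [ 0.7 -1.   1. ] 33.66
0.72 False [0.7 0.2 0.2] 34.1
0.9 False [-0.5  0.3 -0.3] 34.54
1.08 False [-0.3 -0.7 -0.3] 34.98
1.26 False [-1.3 -6.4  2.4] 35.42
1.44 True [-0.5 -3.7  4.5] 35.67
paddle 1.185835149503049 0.81
[('scene', 9, 0.031)]
```

```bash
python3 - <<'E'
from h import *
r.move_l(pp(1.25,.09,.036),vel=.1); r.move_l(pp(1.25,.09,.2),vel=.2)
r.move_to([.35,-.15,.3],q_of(1.25)); r.hold(.3)
for c in("top","scene"):
    im=vision.snapshot(c)
    if c=="top": cv2.imwrite("pics/end.png",im[:,:,::-1])
    for n in("paddle_end","wheel_centre"):
        m=models.mark_of(n,c)
        if m: d=np.array(m[0]["at"])[:2]-C; print(c,n,round(np.arctan2(d[1],d[0])-A0,3),d,m[0]["score"])
print(mark(),T.current_t(),T.current_wrist_force())
E
```

```text
top paddle_end 1.231 [ 0.1003 -0.0034] 0.58
top wheel_centre 3.423 [-0.002  0.003] 0.95
scene paddle_end 1.197 [ 0.1054 -0.0071] 0.98
scene wheel_centre 1.061 [ 0.0029 -0.0006] 0.94
[('top', 5, 0.027), ('scene', 18, 0.026)] 39.575 [-0.40813912 -0.16810676  0.74083264]
```

View pics/end.png

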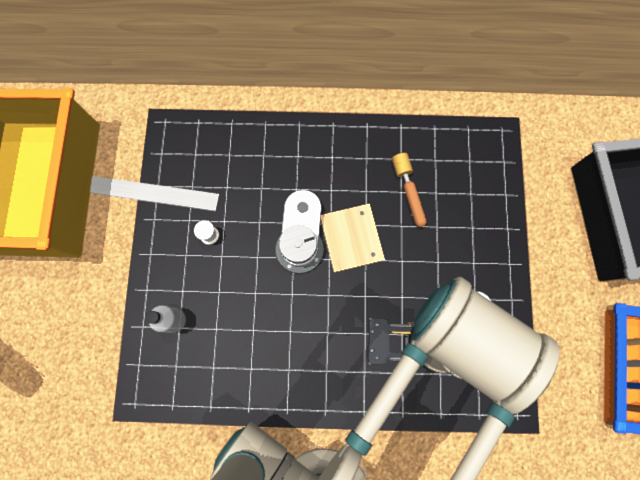

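The final picture shows the paddle swung clear of the template to (302,205) and the wheel groove back at its starting direction (310,239). The bottle, spool and roller are where they were. The arm now hides most of the tape, but it never went near it.

```bash
python3 -c "
from plant import r
print(r.sign_off())"
```

```text
the job is handed in; nothing more can be done
None
```

The job is handed in (no verdict came back): the wheel is about two turns out, turned by a fingertip pressed lightly (about 16 N) on its top face instead of the rim, the paddle is at its stop (about 1.2 rad by camera), and no bystander was touched.

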